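# Set the length stop of the sawing station and butt the batten against it

### The job

Set the sawing station on the workbench for its longest cut: with the fingertips press the orange lock button on top of the grey length stop and keep it down while you slide the stop along its aluminium rail, away from the saw slots, until it meets the black end stop, then let the button come up so that the stop is locked there. Then push the wooden batten that lies in the channel, at its free end, until its other end butts squarely against the stop, and leave it lying flat in the channel. Only press and push: pick nothing up, do not force the stop while it is locked, and do not disturb the other things on the bench.

Things in the scene. Friction and masses are not known exactly. Their poses are not given: they have to be found in the camera images.
- station: The sawing station, fixed to the bench: white base board 190 x 690 mm, 18 mm thick (its top at station z = 18 mm). Origin on the bench surface below the rail's centre line; y runs along the rail towards the end stop, x away from the robot, z up. The board reaches from y = -365 to +325 mm.
- channel (a point): Centre line of the floor of the batten channel, 44 mm wide (station x -64 to -20 mm), as long as the board; the point is at station (-42, 0, 18) mm. In front a low dark strip (x -76 to -64, top at z = 25 mm); behind it an upright wall: brown wood with saw slots, top at z = 58 mm, from y = -365 to +20 mm, then the aluminium rail, 40 mm wide, top at z = 68 mm, to y = +315 mm.
- rail_end (a point): Middle of the rubber face of the black end stop block on the rail's +y end, at station (0, 290, 79) mm; the block's top is at z = 90 mm. The stop's +y side meets this face.
- stop (a joint): Slide of the length stop along the rail, in m: 0 nearest the saw slots, 0.200 against the end stop; grows along the station's +y. Unlocked, it slides with about 1.5 N of friction (plus some drag when moved fast); locked, a friction clamp holds it against some 12 N along the rail.
- stop_face (a point): Point in the middle of the face of the stop that the batten meets: the -y face of the grey tongue that hangs in the channel, 34 mm wide and 30 mm high (station z 21 to 51 mm; the point at z = 32 mm). Axes as the station's. The stop is a grey block 60 mm long (y), 44 mm wide, its top at station z = 91 mm; the face lies at the -y end of the block.
- lock_top (a point): Centre of the top face of the orange lock button, 31 mm (x) by 36 mm (y), flat and level, on the middle of the stop; at station z = 104 mm when up and 98 mm when fully down, so it always stands proud of the block. Axes as the station's.
- lock_button (a joint): How far the lock button is pressed straight down, in m: 0 up (stop locked wherever it stands), 0.006 fully down. Pressing meets about 5 N at 0.0015, where the clamp lets go and the stop slides freely, and 7 N at the bottom. A fingertip that holds it down at 0.004 to 0.005 carries the stop along by friction alone. Springs up when let go.
- batten_mid (a point): Centre of the loose pale wooden batten, 40 mm (x) by 300 mm (y) by 28 mm high, about 0.11 to 0.23 kg, lying flat in the channel along the station's y with 2 mm play to each side. Axes as the station's while it lies there.
- batten_push (a point): Centre of the free end face of the batten (its -y end), half-way up: the end to push. It stands 14 mm above the base board. Friction as it slides is about 1 to 2 N.
- batten_butt (a point): Centre of the batten's other end face (its +y end), half-way up; it starts 10 mm or more short of the stop.
- offcut: Bystander: short wooden offcut 40 x 70 x 28 mm on the base board behind the mitre block. Origin under its centre.
- sander: Bystander: cork sanding block 56 x 95 x 28 mm on the base board behind the mitre block. Origin under its centre.
- square: Bystander: try square lying on the bench left of the station, dark wooden stock 110 mm, steel blade 150 mm. Origin under its stock.
- tape: Bystander: yellow tape measure 68 x 40 x 62 mm right of the station. Origin under its centre.
- glue: Bystander: white glue bottle, 54 mm across, 150 mm tall, left of the station. Origin under its centre.
- paint: Bystander: yellow paint bottle, 60 mm across, 160 mm tall, left of the station. Origin under its centre.
- brushes: Bystander: blue pot of brushes, 80 mm across, 190 mm tall with brushes, behind the station. Origin under its centre.
- saw: Bystander: tenon saw lying flat behind the station, 390 mm long, brown handle. Origin under the front of its handle.

How it is judged:
By the outcome, as a careful person would: the job done as asked, in the order asked, and still so for the second after the job is handed in, with the robot touching nothing.
It also fails if it takes over 58 s, if anything falls off the work surface, if the arm or the gripper's body presses on something with over 40 N, if the wrist force passes 120 N, or if a joint passes its speed limit or range.

### The arm

A 6-joint arm with a two-finger parallel gripper is mounted at the origin on the work surface. World frame = base frame: x ahead of the robot, y to its left, z up, the work surface at z = 0. Lengths are in mm, angles in rad, forces in N, time in s.
With the tool pointing down it reaches from about 350 to 775 mm from the base axis. Payload 7.3 kg.
Tool frame: the origin (TCP) lies at the very end of the fingers, on their centre line; the grasp point (between the pads) lies 19 mm behind it (bot.grasp_offset is the distance from the TCP to the grasp point, in mm); z points along the fingers, y is the direction in which the jaws open and shut (so a half turn about z gives the same grasp; the last joint's range is limited). The gripper opens to 92 mm and grips with 3 to 60 N. Pads are 19 mm wide; open, the fingers measure 130 mm over their backs; the gripper's body (75 mm by 190 mm) begins 47 mm behind the grasp point.
Start: joints at [-1.491, 0.342, 1.524, -0, 1.275, -0.146], TCP at [117.562, -511.688, 226.741] pointing down, gripper open.
Joint ranges: [-2.53, 2.53], [-0.77, 2.02], [0.04, 2.7], [-1, 4.14], [0.28, 2.66], [-3.11, 3.11]. Speed limits (rad/s): [2.57, 2.57, 3.14, 3.14, 3.14, 3.14].

### API

Orientations are given as [roll, pitch, yaw] about the fixed x, y, z axes, in that order (R = Rz(yaw) Ry(pitch) Rx(roll)).
In Python, from plant import bot gives the robot as it stands.
- The arm moves only by the tool servo_tool, never from a script. Its arguments are lists of equal length, an entry for each row: "angular": the turn, a rotation vector about the world's x, y, z in degrees, a list of three; "slide": the shift along the world's x, y, z in mm, a list of three; "grip": the opening, from -1 (shut) to 1 (fully open), so that 0 is half open. In form: {"angular": [[ax, ay, az], ...], "slide": [[dx, dy, dz], ...], "grip": [grip, ...]}. A call has 1 to 10 rows; each row is the pose to reach, as a shift and turn from the pose commanded when the call began; what a row does not reach only later rows make up. A row lasts 1/12 s, in which the tool goes at most 41.7 mm and 7.16 degrees, less where a joint would pass 70% of its speed; a pose out of reach is approached as far as the arm can. A call with a gripper value outside its range is refused whole. The fingers move at their own pace and stop on an object; the grip force is fixed at half the most. Time passes only in rows, so rows that repeat a pose let the fingers close. It gives the time, the measured TCP pose, the force and the opening at its end, in the units of the state.
- bot.get_obs(): the state, without advancing time (a new reading comes with each control period).
- bot.capture(name): name is "scene" or "top" or "wrist"; returns a dict with "img" (480x640x3 uint8, blue, green, red), "range_z" (480x640 float32, mm along the optical axis (not along the pixel's ray), 0 where there is no reading), "fov_y" (degrees; the focal length in pixels is half the picture's height over the tangent of half this angle, whatever the lens; pixels are square), "cx", "cy" (the principal point, pixels), "R" (3x3) and "t" (3): a world point X has camera coordinates R X + t; the wrist camera has in their place "T_tool_cam" (4x4, takes a point from camera to tool coordinates, whose origin is the TCP and whose axes are the flange's). Camera axes: x right, y down, z forward; pixel columns grow to the right and rows downward; lengths in mm; the calibration is good to about 2 mm. A picture is of the moment at which its call begins: read the wrist's pose just before it.
- bot.close_job(): hands the job in, once; it reports no verdict.
The state is a dict: "time": time; "joint_positions": joint angles; "dq": joint speeds; "tau": joint torques, N m; "tool_pos": TCP position; "tcp_rot": TCP orientation; "contact_force": force on the tool from outside, world axes, zero at the start; "moment": the same for the moment, N m; "grip_width": finger opening in mm.
Only numpy, scipy, OpenCV 4.12 (cv2) and the standard library are available. Lean on these libraries where they do the work, as an engineer would, in place of code of your own. Each camera call takes 0.05 s, during which the arm holds its last target.

## Working session

There is one attempt and no reset: what is moved stays moved. The work goes in short steps, Python scripts to look and compute and a tool call to move; the robot and the scene stay as the last step left them, time stands still between calls to the robot, and variables do not carry over. Pictures are saved under pics/ and viewed, and the job is handed in when it is done.

Besides the shell and the picture viewer there is one more tool, called after ">>>" as name(argument=value, ...) on one line, values as JSON. servo_tool: Moves the arm, as the interface text tells. Its arguments: {"type":"object","properties":{"angular":{"type":"array","items":{"type":"array","items":{"type":"number"}}},"slide":{"type":"array","items":{"type":"array","items":{"type":"number"}}},"grip":{"type":"array","items":{"type":"number"}}},"required":["angular","slide","grip"]}

```bash
mkdir -p pics; ls; python3 - <<'E'
from plant import bot
import cv2
o=bot.get_obs(); print(o)
for n in("scene","top"):
    c=bot.capture(n); cv2.imwrite(f"pics/{n}0.png",c["img"]); print(n,c["fov_y"],c["cx"],c["cy"],c["R"],c["t"],(c["range_z"]>0).mean())
E
```

```text
pics
{'time': 0.0, 'joint_positions': array([-1.49100697e+00,  3.42726639e-01,  1.52499446e+00,  4.04264717e-06,
        1.27538417e+00, -1.46034205e-01]), 'dq': array([ 1.80479454e-03,  2.98319187e-05,  2.40391485e-05,  4.72792333e-04,
       -2.38225382e-04,  1.17139618e-04]), 'tau': array([ 1.78129805e-03, -4.31234694e+01, -2.44226378e+01,  7.20161665e-02,
        5.59142022e-02, -1.54398749e-04]), 'tool_pos': array([ 117.52607672, -511.27381841,  226.05079528]), 'tcp_rot': array([-3.14009669e+00, -2.23934752e-04,  2.25822217e-01]), 'contact_force': array([-0.22079963,  0.3673978 ,  0.04986927]), 'moment': array([ 0.02450027, -0.01455622,  0.01705544]), 'grip_width': 91.74930228630357}
scene 48.271126706136755 325.3012734962966 237.4478413283992 [[ 0.86484719  0.50202263 -0.00355145]
 [ 0.35334081 -0.61370408 -0.70605777]
 [-0.35663652  0.60937721 -0.70814533]] [-466.57191286 -136.31665817 1810.24755866] 0.9957942708333334
top 56.66165740213346 320.7237701370676 232.1616746030961 [[-2.54314204e-02 -9.99670935e-01 -3.35628260e-03]
 [-9.95212972e-01  2.56346393e-02 -9.43080314e-02]
 [ 9.43630350e-02  9.41828793e-04 -9.95537408e-01]] [  -4.92877413  561.91711987 1411.54056361] 0.9960026041666666
```

View pics/scene0.png

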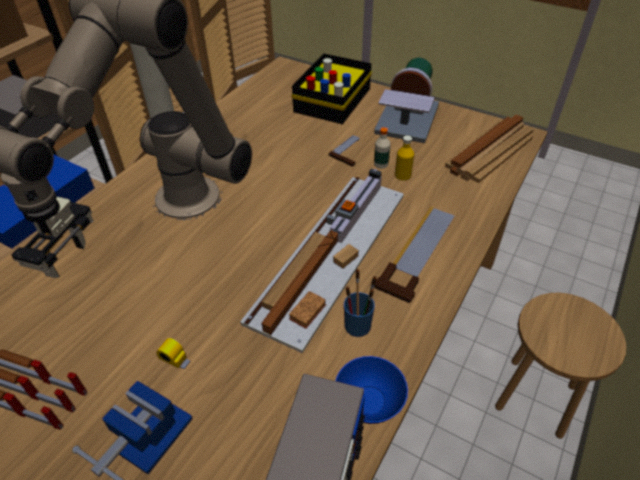

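View pics/top0.png

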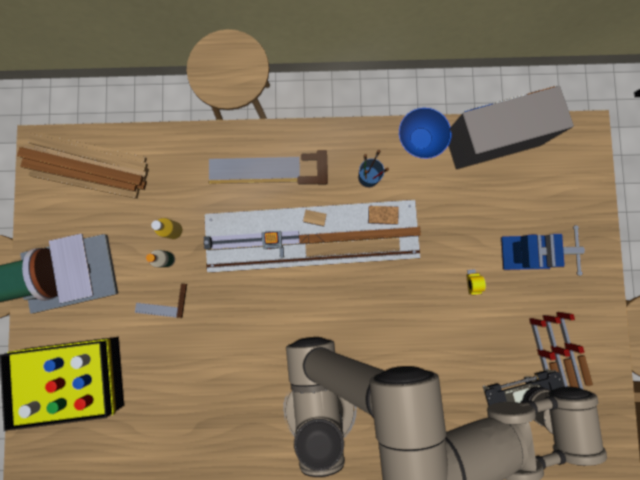

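The scene picture shows the station centred near (325,260) px with the stop at (347,206). In the top picture the board spans columns 205–420, the orange button is at (271,238), and the batten at about (305–400, 248).

```bash
cat > h.py <<'E'
import numpy as np, cv2
from plant import bot
def cam(c):
    f=c["img"].shape[0]/2/np.tan(np.radians(c["fov_y"])/2)
    if "R" in c: R,t=np.array(c["R"]),np.array(c["t"])
    else:
        from scipy.spatial.transform import Rotation as Ro
        o=c["obs"]; T=np.eye(4); T[:3,:3]=Ro.from_euler("xyz",o["tcp_rot"]).as_matrix(); T[:3,3]=o["tool_pos"]
        M=np.linalg.inv(T@np.array(c["T_tool_cam"])); R,t=M[:3,:3],M[:3,3]
    return f,R,t
def ray(c,u,v):
    f,R,t=cam(c); d=R.T@np.array([(u-c["cx"])/f,(v-c["cy"])/f,1]); return -R.T@t,d
def onz(c,u,v,z):
    o,d=ray(c,u,v); return o+d*(z-o[2])/d[2]
def depthpt(c,u,v):
    o,d=ray(c,u,v); return o+d*c["range_z"][int(round(v)),int(round(u))]
def proj(c,X):
    f,R,t=cam(c); p=R@np.asarray(X,float)+t; return f*p[0]/p[2]+c["cx"],f*p[1]/p[2]+c["cy"]
def cap(n):
    o=bot.get_obs(); c=dict(bot.capture(n)); c["obs"]=o; return c
def blob(c,m,k=0):
    n,l,s,ce=cv2.connectedComponentsWithStats(m.astype(np.uint8)); i=1+np.argsort(-s[1:,4])
    return [(ce[j],s[j]) for j in i[:4]]
E
python3 - <<'E'
from h import *
c=cap("top"); im=c["img"]
cv2.imwrite("pics/topz.png",cv2.resize(im[190:285,190:440],None,fx=3.2,fy=3.2,interpolation=cv2.INTER_CUBIC))
hsv=cv2.cvtColor(im,cv2.COLOR_BGR2HSV)
w=((hsv[...,1]<40)&(hsv[...,2]>120)); w[:195]=0;w[290:]=0;w[:,:195]=0;w[:,430:]=0
m=cv2.morphologyEx(w.astype(np.uint8),cv2.MORPH_CLOSE,np.ones((25,9)))
cn=max(cv2.findContours(m,0,2)[0],key=cv2.contourArea)
P=np.array([onz(c,u,v,18)[:2] for u,v in cn[:,0]],np.float32)
r=cv2.minAreaRect(P);print(r,cv2.boxPoints(r))
for n in("top","scene"):
    d=cap(n);h=cv2.cvtColor(d["img"],cv2.COLOR_BGR2HSV)
    m=(h[...,0]>5)&(h[...,0]<20)&(h[...,1]>190)&(h[...,2]>150)
    for ce,s in blob(d,m)[:3]: print(n,ce,s,onz(d,*ce,104),depthpt(d,*ce))
    if n=="scene": cv2.imwrite("pics/scz.png",cv2.resize(d["img"][165:350,235:415],None,fx=3.2,fy=3.2,interpolation=cv2.INTER_CUBIC))
E
```

```text
((553.02392578125, 11.808868408203125), (191.1160430908203, 691.1839599609375), 2.4138617515563965) [[ 442.99527  353.06955]
 [ 472.1061  -337.50113]
 [ 663.0526  -329.4518 ]
 [ 633.9418   361.11887]]
top [150.07692308 257.43589744] [147 255   7   6  39] [490.4009787  501.75082843 104.        ] [488.4151492  485.66587532 145.6960905 ]
top [273.27586207 237.55172414] [268 233   9  10  29] [541.4699429  125.86892898 104.        ] [541.25119251 125.59156633 106.56336183]
top [ 48.03448276 387.5862069 ] [ 45 381  10  12  29] [112.50756285 800.33699442 104.        ] [118.83064443 783.77258152 131.3226317 ]
scene [383.66666667 129.06666667] [381 128   6   3  15] [459.78492152 552.44819505 104.        ] [487.54655095 486.90846408 151.0324319 ]
scene [334.          70.55555556] [331  70   6   3   9] [ 95.85557191 836.54970626 104.        ] [119.81624294 793.74260542 129.84104812]
scene [352.  204.5] [351 203   3   4   6] [552.69719216 139.25319949 104.        ] [554.11333327 136.4140534  106.80848376]
```

View pics/topz.png

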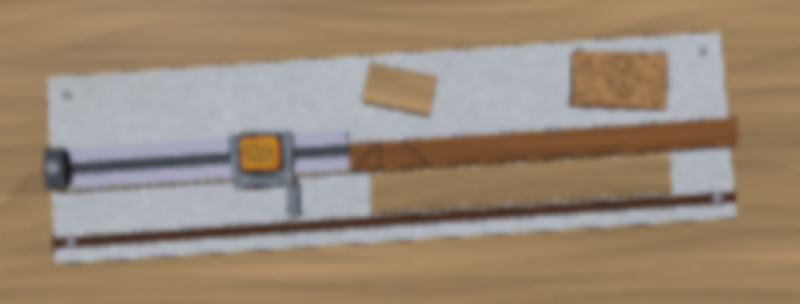

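View pics/scz.png

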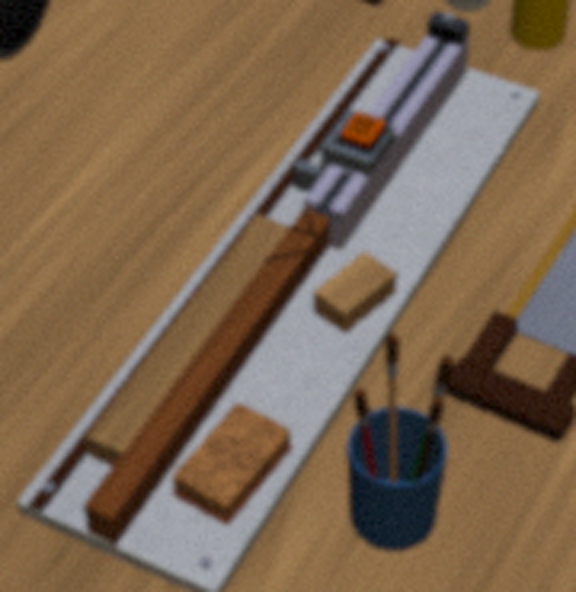

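```bash
python3 - <<'E'
from h import *
c=cap("top"); Z=lambda u,v:(190+(u+.5)/3.2-.5,190+(v+.5)/3.2-.5)
th=0.0421; ex=np.array([np.cos(th),np.sin(th)]);ey=np.array([-ex[1],ex[0]])
b=onz(c,*Z(259,153),104); print("button",b)
ctr=np.array([553.02,11.81]); 
print("board ctr -> origin if y=-20:", ctr+20*ey)
print("button x rel board ctr",(b[:2]-ctr)@ex,(b[:2]-ctr)@ey)
for n,u,v,z in[("end rubber",70,167,90),("batten +end",370,194,46),("batten -end",669,174,46),("brown -yend",737,130,58),("brown+yend",350,157,58),("strip+",52,242,25),("strip-",737,197,25)]:
    p=onz(c,*Z(u,v),z); print(n,p,"rel",(p[:2]-ctr)@ex,(p[:2]-ctr)@ey-20)
E
```

```text
button [541.93475211 134.05507128 104.        ]
board ctr -> origin if y=-20: [552.17824871  31.79227852]
button x rel board ctr -5.930428196968784 122.6033041779912
end rubber [534.28330185 317.98740965  90.        ] rel -5.833834513140037 286.69469577228415
batten +end [503.26117138  31.15494805  46.        ] rel -48.900556855861566 1.422034906872291
batten -end [ 515.520038   -266.05115753   46.        ] rel -49.161233701268806 -296.036669870065
brown -yend [ 556.51814939 -332.84693261   58.        ] rel -11.0107211764049 -364.49876960852475
brown+yend [539.61045031  49.62451138  58.        ] rel -11.80614713814171 18.34538021055983
strip+ [464.36237039 352.3370763   25.        ] rel -74.24711702753572 323.95672778970015
strip- [ 491.93761662 -337.060027     25.        ] rel -75.71134969575542 -365.9900935400081
```

Geometry agrees with the given sizes: board 191×691, batten 297 long, rubber face at y≈287, yaw 2.41°. I'll move above the button.

>>> servo_tool(angular=[[0,0,-2],[0,0,-4],[0,0,-6],[0,0,-8],[0,0,-10],[0,0,-10.5],[0,0,-10.5],[0,0,-10.5],[0,0,-10.5],[0,0,-10.5]], slide=[[29,28,0],[58,56,0],[87,84,0],[116,112,0],[145,140,0],[174,168,0],[203,196,0],[232,224,0],[261,252,0],[290,280,0]], grip=[-1,-1,-1,-1,-1,-1,-1,-1,-1,-1])

```text
time: 1.13
tool_pos: [408.7, -230.0, 226.9]
tcp_rot: [3.141, -0.0, 0.042]
contact_force: [1.5, -1.2, 0.8]
grip_width: 29.8
```

>>> servo_tool(angular=[[0,0,0],[0,0,0],[0,0,0],[0,0,0],[0,0,0],[0,0,0],[0,0,0],[0,0,0],[0,0,0],[0,0,0]], slide=[[13,36,0],[26,72,0],[39,108,0],[52,144,0],[65,180,0],[78,216,0],[91,252,0],[104,288,0],[117,324,0],[133,364,0]], grip=[-1,-1,-1,-1,-1,-1,-1,-1,-1,-1])

```text
time: 1.97
tool_pos: [540.1, 132.7, 226.8]
tcp_rot: [3.141, 0.0, 0.042]
contact_force: [1.0, -0.4, -0.2]
grip_width: 0.2
```

```bash
python3 - <<'E'
from h import *
c=cap("wrist"); cv2.imwrite("pics/w1.png",c["img"]); print(c["obs"]["tool_pos"],c["obs"]["tcp_rot"],c["obs"]["grip_width"],c["obs"]["contact_force"],c["T_tool_cam"])
np.save("w1.npy",c,allow_pickle=True)
E
```

```text
[540.07498494 132.72189375 226.80872867] [3.14123033e+00 1.47840084e-04 4.24045754e-02] 0.20008472581798303 [ 1.02740519 -0.38852091 -0.24154564] [[ 5.32305218e-04 -9.69854447e-01 -2.43684362e-01  6.55854885e+01]
 [ 9.99999843e-01  4.73287279e-04  3.00738881e-04 -8.85433233e-01]
 [-1.76340232e-04 -2.43684484e-01  9.69854546e-01 -1.58815490e+02]
 [ 0.00000000e+00  0.00000000e+00  0.00000000e+00  1.00000000e+00]]
```

View pics/w1.png

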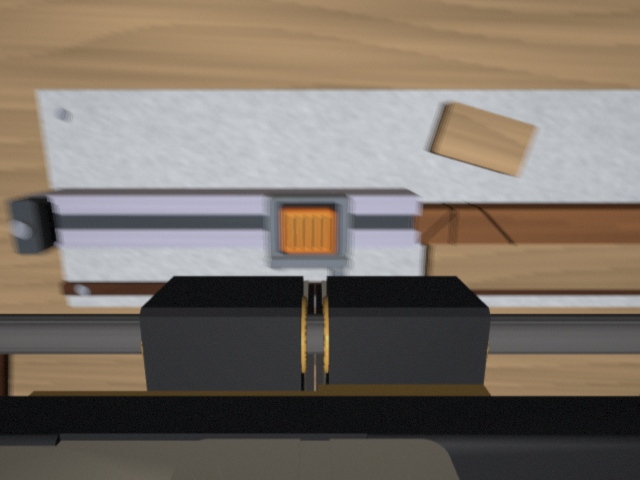

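The wrist view shows the button centred near (308,230), the stop block at columns 267–350, and the end block at column ~50.

```bash
python3 - <<'E'
from h import *
c=np.load("w1.npy",allow_pickle=True).item()
h=cv2.cvtColor(c["img"],cv2.COLOR_BGR2HSV)
m=(h[...,0]>4)&(h[...,0]<25)&(h[...,1]>180)&(h[...,2]>120); m[:190]=0;m[270:]=0;m[:,:260]=0;m[:,360:]=0
m=cv2.morphologyEx(m.astype(np.uint8),cv2.MORPH_CLOSE,np.ones((9,9)))
ce,s=blob(c,m)[0];print(ce,s); u=s[0]+s[2]/2-.5;v=s[1]+s[3]/2-.5
b=onz(c,u,v,104);print(b,depthpt(c,u,v),[onz(c,s[0]+k*s[2],v,104) for k in(0,1)])
th=0.0421; ex=np.array([np.cos(th),np.sin(th)]);ey=np.array([-ex[1],ex[0]])
for uv,z in[((267,225),91),((350,225),91),((53,215),90),((57,240),90),((425,250),58)]:
    p=onz(c,*uv,z); print(uv,p,"rel btn y",(p[:2]-b[:2])@ey)
E
```

```text
[311.00318218 232.66666667] [ 284  208   50   44 1257]
[544.87438983 137.77223573 104.        ] [545.02098704 137.76903162 104.68001056] [array([544.16721337, 154.27682641, 104.        ]), array([545.61047809, 120.59288061, 104.        ])]
(267, 225) [544.05597744 167.13126478  91.        ] rel btn y 29.367459748883142
(350, 225) [546.55616817 108.78809443  91.        ] rel btn y -29.02924116132308
(53, 215) [544.57468436 317.35511554  90.        ] rel btn y 179.43636993507673
(57, 240) [526.55501384 316.42816397  90.        ] rel btn y 179.26864376645193
(425, 250) [522.28947514  44.90882746  58.        ] rel btn y -91.8305803571566
```

>>> servo_tool(angular=[[0,0,0],[0,0,0],[0,0,0],[0,0,0],[0,0,0],[0,0,0],[0,0,0]], slide=[[4,4.5,-30],[4,4.5,-65],[4,4.5,-95],[4,4.5,-110],[4,4.5,-117],[4,4.5,-117],[4,4.5,-117]], grip=[-1,-1,-1,-1,-1,-1,-1])

```text
time: 2.6
tool_pos: [544.6, 135.5, 110.4]
tcp_rot: [3.142, -0.001, 0.042]
contact_force: [0.7, -0.0, 0.3]
grip_width: 0.4
```

>>> servo_tool(angular=[[0,0,0],[0,0,0],[0,0,0],[0,0,0],[0,0,0],[0,0,0]], slide=[[0,0,-2],[0,0,-4],[0,0,-5],[0,0,-6],[0,0,-6],[0,0,-6]], grip=[-1,-1,-1,-1,-1,-1])

```text
time: 3.1
tool_pos: [544.2, 135.5, 104.1]
tcp_rot: [3.142, -0.001, 0.043]
contact_force: [-0.4, -0.3, 0.5]
grip_width: 0.4
```

>>> servo_tool(angular=[[0,0,0],[0,0,0],[0,0,0],[0,0,0]], slide=[[0,0,-1],[0,0,-2],[0,0,-2],[0,0,-2]], grip=[-1,-1,-1,-1])

```text
time: 3.43
tool_pos: [544.3, 135.5, 102.2]
tcp_rot: [3.142, -0.001, 0.043]
contact_force: [-1.7, -0.8, 6.2]
grip_width: 0.5
```

```bash
python3 -c "
from h import *
c=cap('wrist');cv2.imwrite('pics/w2.png',c['img']);o=bot.get_obs();print(o['tool_pos'],o['contact_force'])"
```

```text
[544.26966203 135.49883869 102.16479216] [-0.81741974 -1.60105463  4.9669242 ]
```

View pics/w2.png

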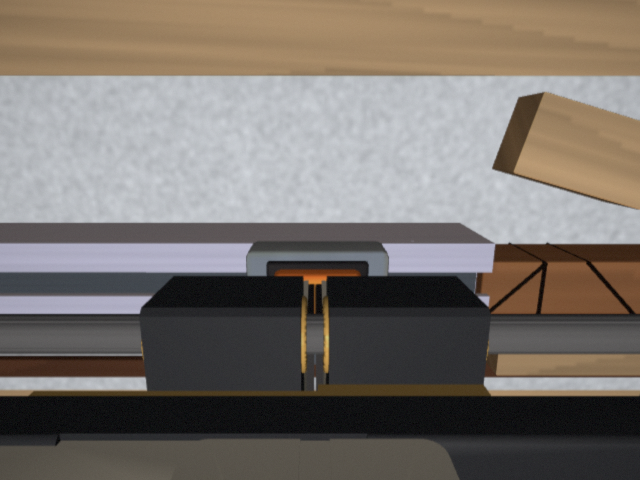

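>>> servo_tool(angular=[[0,0,0],[0,0,0],[0,0,0],[0,0,0],[0,0,0]], slide=[[0,0,-1],[0,0,-2],[0,0,-2.7],[0,0,-2.7],[0,0,-2.7]], grip=[-1,-1,-1,-1,-1])

```text
time: 3.9
tool_pos: [544.3, 135.5, 99.5]
tcp_rot: [3.142, -0.001, 0.043]
contact_force: [-1.1, -0.1, 6.6]
grip_width: 0.3
```

>>> servo_tool(angular=[[0,0,0],[0,0,0],[0,0,0],[0,0,0],[0,0,0],[0,0,0],[0,0,0],[0,0,0],[0,0,0],[0,0,0]], slide=[[0,1,0],[-0.1,3,0],[-0.3,6,0],[-0.4,10,0],[-0.6,15,0],[-0.8,20,0],[-1.1,25,0],[-1.3,30,0],[-1.5,35,0],[-1.7,40,0]], grip=[-1,-1,-1,-1,-1,-1,-1,-1,-1,-1])

```text
time: 4.73
tool_pos: [542.6, 175.4, 99.6]
tcp_rot: [3.141, -0.001, 0.043]
contact_force: [-1.8, -2.1, 6.1]
grip_width: 0.5
```

```bash
python3 -c "
from h import *
c=cap('wrist');cv2.imwrite('pics/w3.png',c['img']);o=bot.get_obs();print(o['tool_pos'],o['contact_force'])"
```

```text
[542.54746734 176.35260438  99.61314756] [ 0.06550351 -0.07225125  6.28713979]
```

View pics/w3.png

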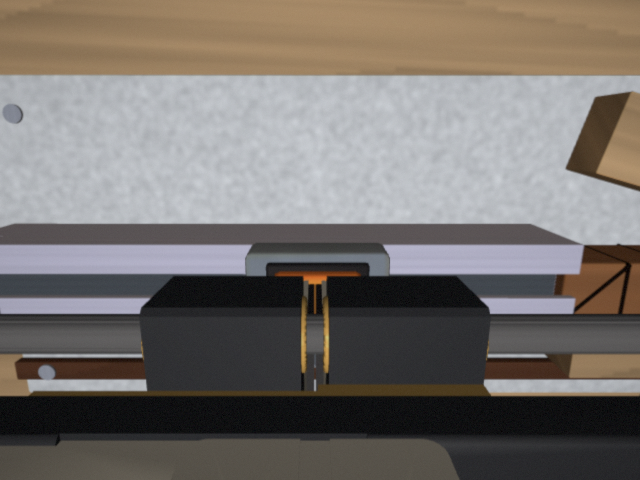

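The stop travels with the fingers (block still at columns 248–387, no slip), with about 6.3 N on the button. Carrying on.

>>> servo_tool(angular=[[0,0,0],[0,0,0],[0,0,0],[0,0,0],[0,0,0],[0,0,0],[0,0,0],[0,0,0],[0,0,0],[0,0,0]], slide=[[-0.1,3,0],[-0.3,8,0],[-0.5,13,0],[-0.8,18,0],[-1.0,23,0],[-1.2,28,0],[-1.4,33,0],[-1.6,38,0],[-1.8,43,0],[-2.0,48,0]], grip=[-1,-1,-1,-1,-1,-1,-1,-1,-1,-1])

```text
time: 5.62
tool_pos: [540.5, 223.5, 99.6]
tcp_rot: [3.141, -0.001, 0.043]
contact_force: [-0.7, -1.5, 5.4]
grip_width: 0.6
```

>>> servo_tool(angular=[[0,0,0],[0,0,0],[0,0,0],[0,0,0],[0,0,0],[0,0,0],[0,0,0],[0,0,0],[0,0,0],[0,0,0]], slide=[[-0.2,5,0],[-0.4,10,0],[-0.6,15,0],[-0.8,20,0],[-1.1,25,0],[-1.3,30,0],[-1.5,35,0],[-1.7,40,0],[-1.9,45,0],[-2.1,48,0]], grip=[-1,-1,-1,-1,-1,-1,-1,-1,-1,-1])

```text
time: 6.45
tool_pos: [538.5, 271.8, 99.6]
tcp_rot: [3.141, -0.001, 0.043]
contact_force: [-0.5, -1.2, 5.3]
grip_width: 0.4
```

```bash
python3 -c "
from h import *
c=cap('wrist');cv2.imwrite('pics/w4.png',c['img']);o=bot.get_obs();print(o['tool_pos'],o['contact_force'])"
```

```text
[538.49109054 272.23725813  99.65793105] [-1.00311702 -0.13170677  6.43172486]
```

View pics/w4.png

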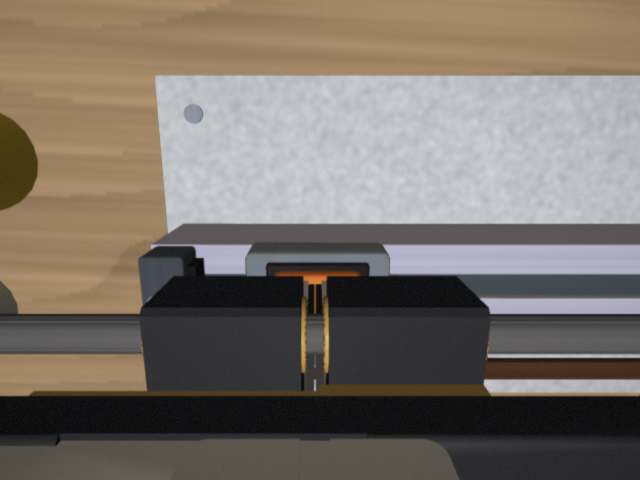

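The gap between the rubber (col ~204) and the stop (col 248) is about 19 mm. Closing it slowly.

>>> servo_tool(angular=[[0,0,0],[0,0,0],[0,0,0],[0,0,0],[0,0,0],[0,0,0],[0,0,0],[0,0,0],[0,0,0],[0,0,0]], slide=[[-0.1,3,0],[-0.3,6,0],[-0.4,9,0],[-0.5,12,0],[-0.6,14,0],[-0.7,16,0],[-0.7,17,0],[-0.8,18,0],[-0.8,19,0],[-0.8,19.5,0]], grip=[-1,-1,-1,-1,-1,-1,-1,-1,-1,-1])

```text
time: 7.33
tool_pos: [537.7, 290.9, 99.6]
tcp_rot: [3.141, -0.001, 0.043]
contact_force: [-0.8, -1.6, 5.7]
grip_width: 0.2
```

```bash
python3 -c "
from h import *
c=cap('wrist');cv2.imwrite('pics/w5.png',c['img'][200:400,100:420].repeat(2,0).repeat(2,1));o=bot.get_obs();print(o['tool_pos'],o['contact_force'])"
```

```text
[537.69098335 291.02063276  99.64323517] [-1.4518939  -1.68067194  6.31883703]
```

View pics/w5.png

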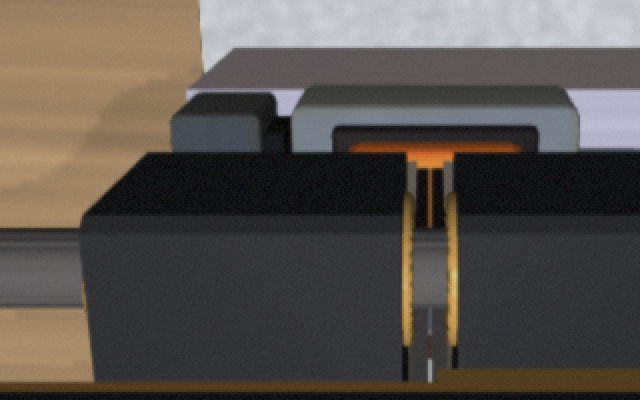

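Rubber and stop appear to be meeting (zoom cols 291/292). I'll push a few more mm to confirm by force and slip.

>>> servo_tool(angular=[[0,0,0],[0,0,0],[0,0,0],[0,0,0],[0,0,0],[0,0,0]], slide=[[0,0.5,0],[0,1,0],[-0.1,1.5,0],[-0.1,2,0],[-0.1,2.5,0],[-0.1,2.5,0]], grip=[-1,-1,-1,-1,-1,-1])

```text
time: 7.88
tool_pos: [537.6, 292.9, 99.6]
tcp_rot: [3.141, -0.001, 0.043]
contact_force: [-1.3, -3.0, 5.4]
grip_width: 0.2
```

```bash
python3 -c "
from h import *
F=[]
for i in range(3):
  c=cap('wrist');F.append(c['obs']['contact_force'])
cv2.imwrite('pics/w6.png',c['img'][200:400,100:420].repeat(2,0).repeat(2,1));o=bot.get_obs();print(o['tool_pos'],F)"
```

```text
[537.6134654  292.93608934  99.55162664] [array([-1.33994449, -3.01088306,  5.40297917]), array([-0.14786082, -3.08852727,  6.34524514]), array([-0.31148121, -3.44160829,  5.95882519])]
```

View pics/w6.png

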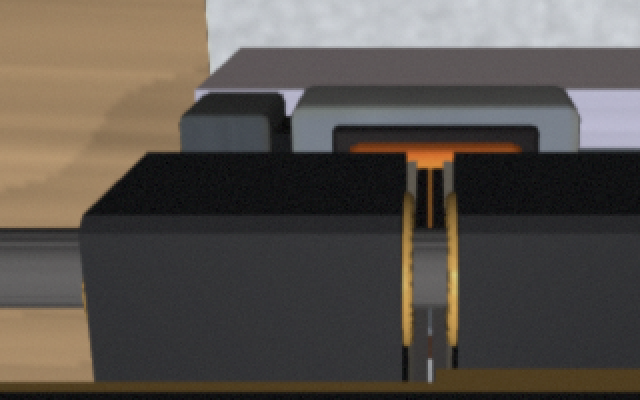

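>>> servo_tool(angular=[[0,0,0],[0,0,0],[0,0,0],[0,0,0],[0,0,0],[0,0,0],[0,0,0]], slide=[[0,0.5,0],[0,1,0],[-0.1,1.5,0],[-0.1,2,0],[-0.1,2.5,0],[-0.1,3,0],[-0.1,3,0]], grip=[-1,-1,-1,-1,-1,-1,-1])

```text
time: 8.62
tool_pos: [537.7, 295.6, 99.6]
tcp_rot: [3.14, -0.001, 0.043]
contact_force: [-0.3, -5.0, 5.3]
grip_width: 0.8
```

```bash
python3 -c "
from h import *
F=[]
for i in range(3):
  c=cap('wrist');F.append(c['obs']['contact_force'])
cv2.imwrite('pics/w7.png',c['img'][200:400,100:420].repeat(2,0).repeat(2,1));o=bot.get_obs();print(o['tool_pos'],F)"
```

```text
[537.6791386  295.62698345  99.58788163] [array([-0.32778331, -5.03629241,  5.29114507]), array([ 0.17777613, -3.72352999,  6.64321732]), array([-0.39680115, -4.2501253 ,  5.62065451])]
```

View pics/w7.png

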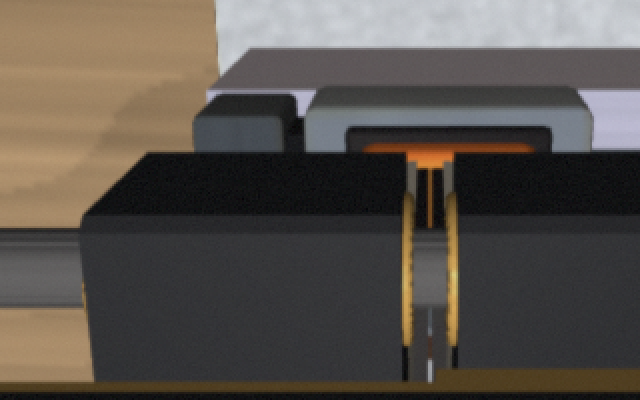

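Now the fingertips slipped (stop shifted 13 px in view while keeping its distance to the end block, force −4 to −5 N): the stop is against the end. Lift straight up.

>>> servo_tool(angular=[[0,0,0],[0,0,0],[0,0,0],[0,0,0],[0,0,0],[0,0,0],[0,0,0],[0,0,0],[0,0,0],[0,0,0]], slide=[[0,0,1],[0,0,2],[0,0,3],[0,0,4],[0,0,6],[0,0,10],[0,0,30],[0,0,60],[0,0,90],[0,0,125]], grip=[-1,-1,-1,-1,-1,-1,-1,-1,-1,-1])

```text
time: 9.6
tool_pos: [536.3, 296.6, 224.0]
tcp_rot: [3.141, 0.003, 0.043]
contact_force: [0.5, 1.0, 0.1]
grip_width: 0.6
```

```bash
python3 - <<'E'
from h import *
c=cap('wrist');cv2.imwrite('pics/w8.png',c['img']);o=c['obs'];print(o['tool_pos'],o['contact_force'])
h=cv2.cvtColor(c["img"],cv2.COLOR_BGR2HSV)
m=(h[...,0]>4)&(h[...,0]<25)&(h[...,1]>180)&(h[...,2]>120);m[:190]=0;m[275:]=0;m[:,:240]=0;m[:,390:]=0
m=cv2.morphologyEx(m.astype(np.uint8),cv2.MORPH_CLOSE,np.ones((9,9)))
ce,s=blob(c,m)[0];b=onz(c,s[0]+s[2]/2-.5,s[1]+s[3]/2-.5,104);print("button",s,b,depthpt(c,*ce))
E
```

```text
[536.26646478 296.56109663 224.02913448] [0.50907009 1.00676371 0.14646452]
button [ 295  216   54   44 2097] [536.19837084 292.62183306 104.        ] [535.70532031 291.45352221 104.4854831 ]
```

View pics/w8.png

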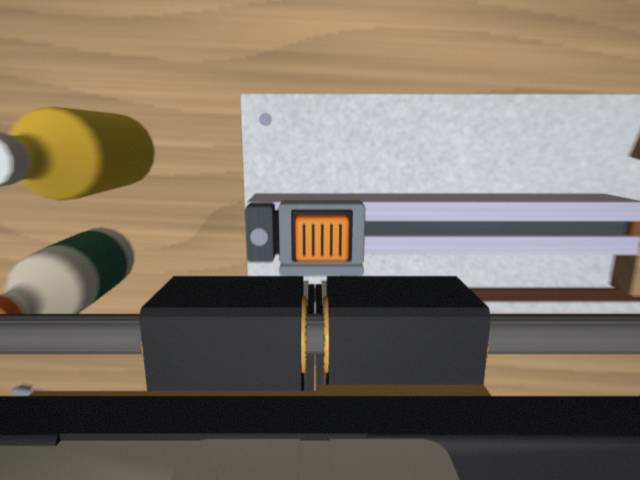

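Stop sits against the rubber; button is up (z≈104.5). Next: to above the free end of the batten.

>>> servo_tool(angular=[[0,0,0],[0,0,0],[0,0,0],[0,0,0],[0,0,0],[0,0,0],[0,0,0],[0,0,0],[0,0,0],[0,0,0]], slide=[[-4,-40,0],[-8,-80,0],[-12,-120,0],[-16,-160,0],[-20,-200,0],[-24,-240,0],[-28,-280,0],[-32,-320,0],[-32,-360,0],[-32,-400,0]], grip=[-1,-1,-1,-1,-1,-1,-1,-1,-1,-1])

```text
time: 10.48
tool_pos: [504.7, -105.0, 224.1]
tcp_rot: [-3.141, -0.0, 0.043]
contact_force: [0.3, 0.9, -0.7]
grip_width: 0.0
```

>>> servo_tool(angular=[[0,0,0],[0,0,0],[0,0,0],[0,0,0],[0,0,0],[0,0,0],[0,0,0],[0,0,0]], slide=[[2,-35,0],[4,-70,0],[7,-105,0],[10,-140,0],[12,-170,0],[14,-195,0],[15,-203,0],[15,-203,0]], grip=[-1,-1,-1,-1,-1,-1,-1,-1])

```text
time: 11.15
tool_pos: [520.1, -308.0, 223.2]
tcp_rot: [-3.141, 0.0, 0.04]
contact_force: [0.7, 0.6, 0.7]
grip_width: 0.5
```

```bash
python3 - <<'E'
from h import *
c=cap('wrist');cv2.imwrite('pics/w9.png',c['img']);o=c['obs'];print(o['tool_pos'],o['tcp_rot'],o['contact_force'])
np.save("w9.npy",c,allow_pickle=True)
E
```

```text
[ 520.054079   -308.0356371   223.17597481] [-3.14110026e+00  4.78135416e-04  4.01821006e-02] [0.66648812 0.5557363  0.68959079]
```

View pics/w9.png

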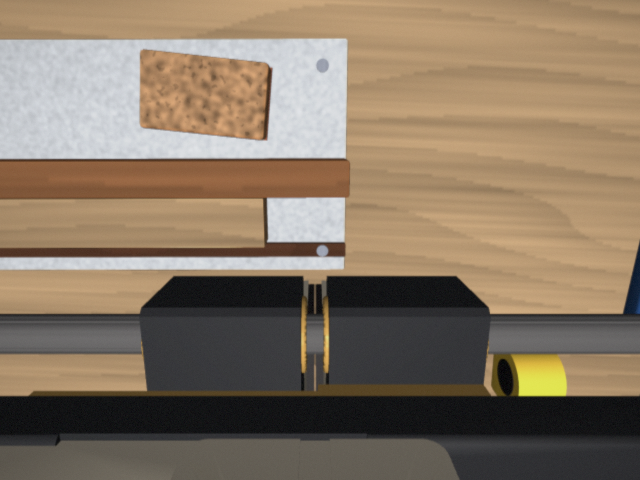

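```bash
python3 - <<'E'
from h import *
c=np.load("w9.npy",allow_pickle=True).item()
for n,u,v,z in[("end top",265.5,215,46),("batten strip side edge",200,248,46),("wall top front",200,197.5,58),("wall top front end",345,197,58),("strip inner",300,243,25),("strip outer",300,256,25),("tape",530,375,62)]:
    print(n,onz(c,u,v,z),depthpt(c,u,v)[2])
p=onz(c,320,230,25)
# target channel pt at tcp y
O=np.array([546.7,32.3]);th=.0421;ex=np.array([np.cos(th),np.sin(th)]);ey=np.array([-ex[1],ex[0]])
for y in(-297,-335,-70): print(y,O-42*ex+y*ey)
E
```

```text
end top [ 523.49580298 -267.84749073   46.        ] 29.821624328025393
batten strip side edge [ 494.10539912 -214.95964272   46.        ] 25.02832039431496
wall top front [ 537.19700531 -219.14517708   58.        ] 41.81132402551026
wall top front end [ 542.07789499 -329.45699378   58.        ] 57.18096890714634
strip inner [ 496.35951577 -295.56191403   25.        ] 23.78755570461965
strip outer [ 484.73394067 -295.93860484   25.        ] 24.179114025871286
tape [ 399.63301407 -492.59834707   62.        ] 59.293207574386145
-297 [ 517.23722183 -266.20451371]
-335 [ 518.83654928 -304.17084289]
-70 [507.68334464 -39.40565253]
```

>>> servo_tool(angular=[[0,0,0],[0,0,0],[0,0,0],[0,0,0],[0,0,0],[0,0,0],[0,0,0],[0,0,0],[0,0,0],[0,0,0]], slide=[[-1,0,-35],[-1,0,-75],[-1,0,-110],[-1,0,-140],[-1,0,-160],[-1,0,-175],[-1,0,-185],[-1,0,-192],[-1,0,-196],[-1,0,-196]], grip=[-1,-1,-1,-1,-1,-1,-1,-1,-1,-1])

```text
time: 12.03
tool_pos: [519.4, -305.9, 28.0]
tcp_rot: [-3.142, 0.0, 0.043]
contact_force: [-0.0, 0.5, 0.0]
grip_width: 0.4
```

```bash
python3 - <<'E'
from h import *
c=cap('wrist');cv2.imwrite('pics/w10.png',c['img']);o=c['obs'];print(o['tool_pos'],o['tcp_rot'],o['contact_force'])
E
```

```text
[ 519.39159774 -305.91448764   28.04527269] [-3.14151262e+00  6.92734055e-05  4.31326635e-02] [-0.00248536  0.53659611  0.03675558]
```

View pics/w10.png

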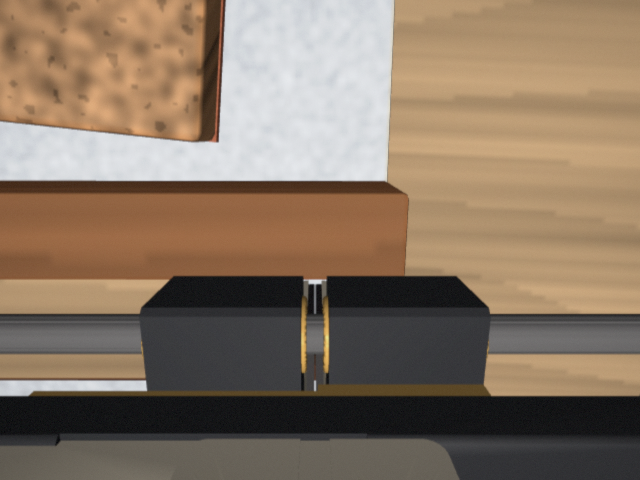

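In the channel, no contact. Push along the channel axis, watching force.

>>> servo_tool(angular=[[0,0,0],[0,0,0],[0,0,0],[0,0,0],[0,0,0],[0,0,0],[0,0,0],[0,0,0],[0,0,0],[0,0,0]], slide=[[-0.7,3,-2],[-0.8,6,-2],[-0.9,9,-2],[-1.0,12,-2],[-1.1,15,-2],[-1.2,18,-2],[-1.4,21,-2],[-1.5,24,-2],[-1.7,28,-2],[-1.9,32,-2]], grip=[-1,-1,-1,-1,-1,-1,-1,-1,-1,-1])

```text
time: 12.92
tool_pos: [517.4, -274.4, 26.1]
tcp_rot: [3.141, -0.0, 0.042]
contact_force: [-0.1, -2.1, 0.7]
grip_width: 0.3
```

```bash
python3 - <<'E'
from h import *
c=cap('top');o=c['obs'];print(o['tool_pos'],o['tcp_rot'],o['contact_force'])
cv2.imwrite("pics/t2.png",cv2.resize(c["img"][190:285,190:440],None,fx=3.2,fy=3.2,interpolation=cv2.INTER_CUBIC))
E
```

```text
[ 517.43624934 -274.39784674   26.13103437] [ 3.14106813e+00 -3.22708566e-04  4.24436938e-02] [-0.07008344 -2.06874365  0.73968602]
```

View pics/t2.png

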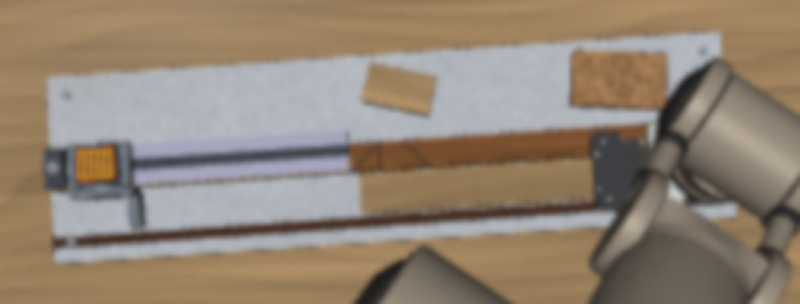

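The batten moves (butt end at zoom col 361, was 370) with ~2 N; about 217 mm remain. The stop sits at the end block.

>>> servo_tool(angular=[[0,0,0],[0,0,0],[0,0,0],[0,0,0],[0,0,0],[0,0,0],[0,0,0],[0,0,0],[0,0,0],[0,0,0]], slide=[[-0.2,5,0],[-0.5,12,0],[-0.8,20,0],[-1.2,28,0],[-1.5,36,0],[-1.9,44,0],[-2.2,52,0],[-2.5,60,0],[-2.9,68,0],[-3.2,76,0]], grip=[-1,-1,-1,-1,-1,-1,-1,-1,-1,-1])

```text
time: 13.8
tool_pos: [514.1, -197.7, 26.1]
tcp_rot: [3.141, -0.0, 0.043]
contact_force: [-0.3, -2.0, 0.8]
grip_width: 0.3
```

>>> servo_tool(angular=[[0,0,0],[0,0,0],[0,0,0],[0,0,0],[0,0,0],[0,0,0],[0,0,0],[0,0,0],[0,0,0],[0,0,0]], slide=[[-0.3,8,0],[-0.7,16,0],[-1.0,24,0],[-1.3,32,0],[-1.7,40,0],[-2.0,48,0],[-2.4,56,0],[-2.7,64,0],[-3.0,72,0],[-3.4,80,0]], grip=[-1,-1,-1,-1,-1,-1,-1,-1,-1,-1])

```text
time: 14.63
tool_pos: [510.7, -117.7, 26.1]
tcp_rot: [3.141, -0.0, 0.043]
contact_force: [-0.2, -1.8, 1.1]
grip_width: 0.7
```

>>> servo_tool(angular=[[0,0,0],[0,0,0],[0,0,0],[0,0,0],[0,0,0],[0,0,0],[0,0,0],[0,0,0],[0,0,0],[0,0,0]], slide=[[-0.3,7,0],[-0.6,14,0],[-0.8,20,0],[-1.1,26,0],[-1.3,32,0],[-1.6,37,0],[-1.7,41,0],[-1.9,45,0],[-2.0,47,0],[-2.0,47,0]], grip=[-1,-1,-1,-1,-1,-1,-1,-1,-1,-1])

```text
time: 15.47
tool_pos: [508.6, -70.9, 25.9]
tcp_rot: [-3.141, 0.0, 0.043]
contact_force: [-0.2, -0.3, 0.1]
grip_width: 0.6
```

```bash
python3 - <<'E'
from h import *
c=cap('top');o=c['obs'];print(o['tool_pos'],o['tcp_rot'],o['contact_force'])
cv2.imwrite("pics/t3.png",cv2.resize(c["img"][190:285,190:440],None,fx=3.2,fy=3.2,interpolation=cv2.INTER_CUBIC))
E
```

```text
[508.58286598 -70.92892155  25.94639414] [-3.14126566e+00  3.42101305e-04  4.27716077e-02] [-0.22639483 -0.3347427   0.10864797]
```

View pics/t3.png

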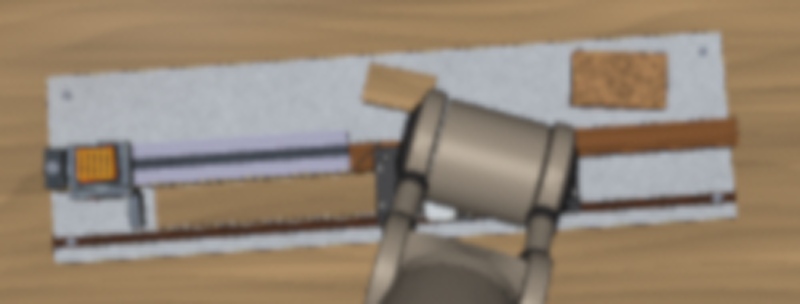

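About 10–13 mm left (batten end col ~157, tongue ~147). Slowly now, in small steps to keep force low.

>>> servo_tool(angular=[[0,0,0],[0,0,0],[0,0,0],[0,0,0],[0,0,0],[0,0,0]], slide=[[-0.1,2,0],[-0.2,4,0],[-0.3,6,0],[-0.3,7,0],[-0.3,8,0],[-0.3,8,0]], grip=[-1,-1,-1,-1,-1,-1])

```text
time: 16.02
tool_pos: [508.3, -63.2, 26.0]
tcp_rot: [-3.141, 0.0, 0.043]
contact_force: [0.0, -0.2, 0.1]
grip_width: 0.6
```

```bash
cat > g.py <<'E'
from h import *
import sys
F=[]
for i in range(3):
    c=cap('top');F.append(c['obs']['contact_force'])
print(c['obs']['tool_pos'],np.mean(F,0).round(2))
cv2.imwrite("pics/%s.png"%sys.argv[1],cv2.resize(c["img"][225:275,195:325],None,fx=6,fy=6,interpolation=cv2.INTER_CUBIC))
E
python3 g.py t4
```

```text
[508.40565303 -63.37157754  26.01907333] [ 0.47  0.24 -0.06]
```

View pics/t4.png

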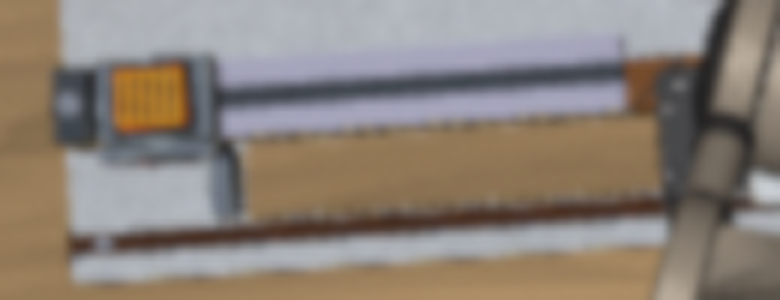

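>>> servo_tool(angular=[[0,0,0],[0,0,0],[0,0,0],[0,0,0]], slide=[[0,0.5,0],[0,1,0],[-0.1,1.5,0],[-0.1,2,0]], grip=[-1,-1,-1,-1])

```text
time: 16.5
tool_pos: [508.4, -61.6, 26.1]
tcp_rot: [3.141, -0.0, 0.042]
contact_force: [0.5, -0.4, -0.3]
grip_width: 0.4
```

>>> servo_tool(angular=[[0,0,0],[0,0,0]], slide=[[0,0.5,0],[0,1,0]], grip=[-1,-1])

```text
time: 16.67
tool_pos: [508.4, -60.5, 26.1]
tcp_rot: [3.141, -0.0, 0.042]
contact_force: [-0.3, -1.5, -0.0]
grip_width: 0.2
```

```bash
python3 g.py t5
```

```text
[508.37477115 -60.42167743  26.05925868] [ 0.05 -1.38 -0.04]
```

View pics/t5.png

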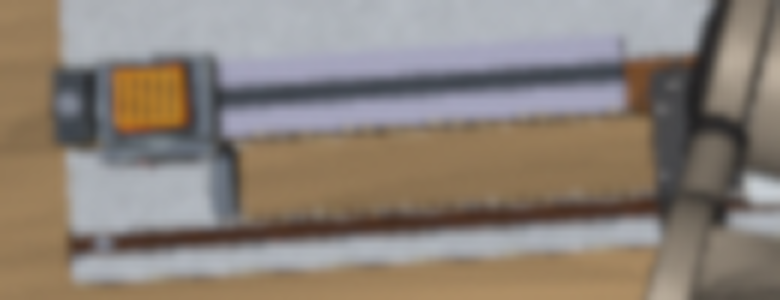

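The gap is now invisible (~col 240). Continue by 1 mm steps until the force rises.

>>> servo_tool(angular=[[0,0,0],[0,0,0],[0,0,0]], slide=[[0,0.5,0],[0,1,0],[0,1,0]], grip=[-1,-1,-1])

```text
time: 17.07
tool_pos: [508.3, -59.4, 26.0]
tcp_rot: [3.141, 0.0, 0.043]
contact_force: [0.5, -0.2, -0.6]
grip_width: 0.7
```

```bash
python3 g.py t6
```

```text
[508.36297655 -59.45579968  26.04995718] [ 0.13 -0.52  0.14]
```

>>> servo_tool(angular=[[0,0,0],[0,0,0],[0,0,0]], slide=[[0,0.5,0],[0,1,0],[0,1,0]], grip=[-1,-1,-1])

```text
time: 17.47
tool_pos: [508.3, -58.5, 26.0]
tcp_rot: [3.141, 0.0, 0.043]
contact_force: [0.2, -0.6, 0.7]
grip_width: 0.2
```

```bash
python3 g.py t7
```

```text
[508.34651059 -58.45433348  26.03331775] [ 0.11 -0.62  0.32]
```

View pics/t7.png

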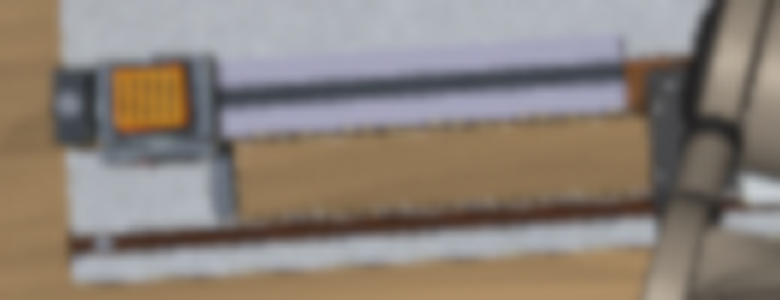

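>>> servo_tool(angular=[[0,0,0],[0,0,0],[0,0,0]], slide=[[0,0.5,0],[0,1,0],[0,1,0]], grip=[-1,-1,-1])

```text
time: 17.87
tool_pos: [508.4, -57.4, 26.1]
tcp_rot: [3.141, -0.0, 0.043]
contact_force: [-0.9, -0.9, 0.4]
grip_width: 0.6
```

```bash
python3 g.py t8
```

```text
[508.33756582 -57.45599894  26.02254652] [ 0.05 -1.04 -0.08]
```

>>> servo_tool(angular=[[0,0,0],[0,0,0],[0,0,0]], slide=[[0,0.5,0],[0,0.9,0],[0,0.9,0]], grip=[-1,-1,-1])

```text
time: 18.27
tool_pos: [508.4, -57.0, 26.1]
tcp_rot: [3.141, -0.0, 0.043]
contact_force: [-0.4, -4.1, -0.3]
grip_width: 0.3
```

```bash
python3 g.py t9
```

```text
[508.40856626 -57.00581484  26.07926249] [-0.76 -4.7  -0.34]
```

View pics/t9.png

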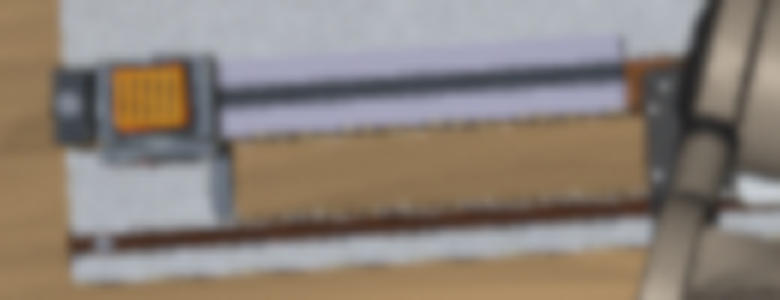

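Force rose to a steady −4.7 N and the tool stalled 0.45 mm short: the batten is butted against the stop, well below the 12 N clamp limit. Back off and lift clear.

>>> servo_tool(angular=[[0,0,0],[0,0,0],[0,0,0],[0,0,0],[0,0,0],[0,0,0],[0,0,0],[0,0,0],[0,0,0],[0,0,0]], slide=[[0,-1,0],[0.1,-4,0],[0.4,-10,0],[0.8,-20,0],[1.2,-28,0],[1.2,-30,20],[1.2,-30,55],[1.2,-30,95],[1.2,-30,135],[1.2,-30,175]], grip=[-1,-1,-1,-1,-1,-1,-1,-1,-1,-1])

```text
time: 19.25
tool_pos: [509.1, -87.3, 202.9]
tcp_rot: [-3.141, 0.0, 0.042]
contact_force: [0.7, -0.2, -0.0]
grip_width: 0.7
```

>>> servo_tool(angular=[[0,0,0],[0,0,0],[0,0,0],[0,0,0],[0,0,0],[0,0,0],[0,0,0],[0,0,0],[0,0,0],[0,0,0]], slide=[[0,35,15],[0,70,25],[0,105,25],[0,140,25],[0,175,25],[0,210,25],[5,245,25],[10,280,25],[10,300,25],[10,300,25]], grip=[-1,-1,-1,-1,-1,-1,-1,-1,-1,-1])

```text
time: 20.08
tool_pos: [519.5, 216.6, 225.7]
tcp_rot: [-3.14, 0.0, 0.046]
contact_force: [-0.4, -1.5, -1.3]
grip_width: 0.2
```

```bash
python3 - <<'E'
from h import *
c=cap('wrist');cv2.imwrite('pics/w11.png',c['img']);o=c['obs'];print(o['time'],o['tool_pos'],o['contact_force'])
np.save("w11.npy",c,allow_pickle=True)
c=cap('scene');cv2.imwrite("pics/s2.png",cv2.resize(c["img"][130:350,235:475],None,fx=2.6,fy=2.6,interpolation=cv2.INTER_CUBIC))
E
```

```text
20.0833 [519.48254275 216.55465131 225.71002433] [-0.39898021 -1.542522   -1.30083659]
```

View pics/w11.png

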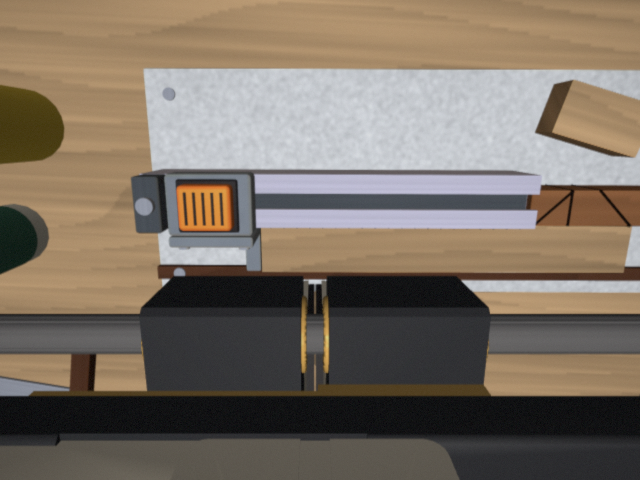

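View pics/s2.png

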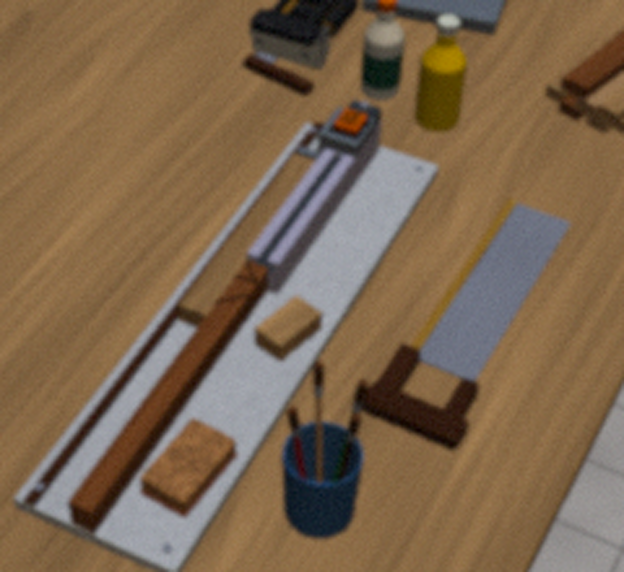

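```bash
python3 - <<'E'
from h import *
c=np.load("w11.npy",allow_pickle=True).item()
cv2.imwrite("pics/w11z.png",cv2.resize(c["img"][160:285,120:290],None,fx=4.6,fy=4.6,interpolation=cv2.INTER_CUBIC))
th=.0421;ey=np.array([-np.sin(th),np.cos(th)])
P={n:onz(c,u,v,z)[:2]@ey for n,u,v,z in[("end blk",162,205,90),("stop+y",167,205,91),("stop-y",256,205,91),("tongue",261,238,51),("butt",261,245,46),("free",628,250,46)]}
print({k:round(v-P["stop-y"],1) for k,v in P.items()})
E
```

```text
{'end blk': np.float64(65.5), 'stop+y': np.float64(61.7), 'stop-y': np.float64(0.0), 'tongue': np.float64(2.3), 'butt': np.float64(3.1), 'free': np.float64(-297.6)}
```

View pics/w11z.png

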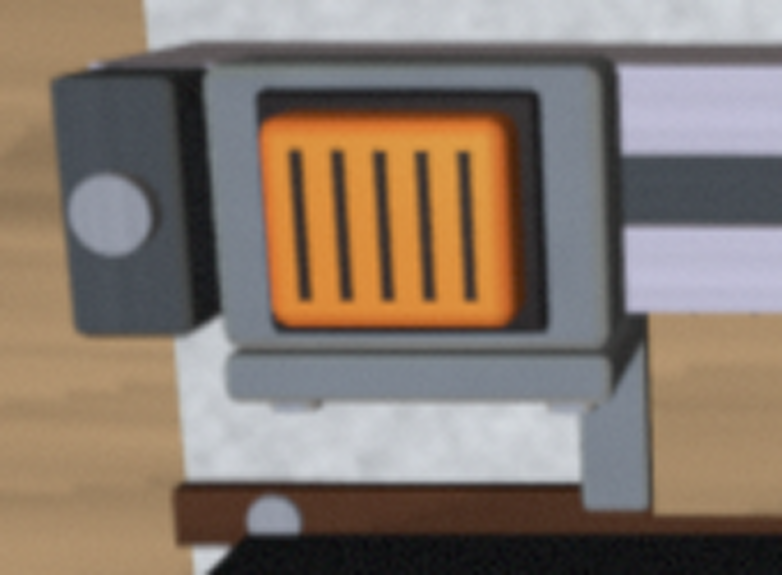

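The batten butts flush against the tongue. Only the dark rubber pad lies between the stop and the end block, and the button stands proud. Nothing touches the robot, so I'm handing in.

```bash
python3 -c "
from plant import bot
print(bot.close_job())"
```

```text
the job is handed in; nothing more can be done
None
```

I set the station for its longest cut and handed the job in at about 20 s of the 58 s allowed.

- **Stop:** I held the lock button about 4.5 mm down with roughly 6 N and slid the stop about 155 mm to the end stop. Contact showed as the force along the rail rising to 4–5 N while the fingertips slipped about 3 mm on the button. I then lifted straight off, and the button came back up, measured at z ≈ 104.5 mm against 104 given.
- **Batten:** I pushed its free end about 230 mm along the channel with about 2 N. It met the stop as the force rose to a steady 4.7 N, well under the 12 N the clamp holds. I then backed off and raised the arm clear.
- **Last checks:**
  - The batten lies flat in the channel, with no visible gap to the stop face.
  - Its free end measured about 298 mm from the stop face, for a 300 mm batten.
  - The other things on the bench in view look undisturbed.
- **One disagreement:** the last picture shows a dark gap of about 4 mm between the stop and the end block. I take it to be the rubber pad, since the stop would go no further, but I did not measure it separately.

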